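# Set the wet polisher four clicks faster and start it

### The job

Turn the polisher's large speed dial exactly four clicks clockwise (seen from above) from where it stands, pushing its upright finger peg round gently with a fingertip, and leave it resting in that click-stop. Then press the start button fully down and let it come back up. Leave the small water-feed knob as it is, and do not pick up or shift the pads, stone sample, spanner or wax jar lying about.

Things in the scene. Friction and masses are not known exactly. Their poses are not given: they have to be found in the camera images.
- speed_dial (a joint): Turn of the large speed dial, rad: grows clockwise seen from above. Click-stops lie every 0.349 rad (20 degrees) from 0 to 3.14, end stops just beyond; it starts resting in one of the stops from 0 to 1.05. A 2 to 5 N sideways push on the peg carries it over a click; past half-way between two stops it snaps on by itself into the next, up to half a click ahead of the finger.
- dial_box: Fixed aluminium housing of the speed dial, 130 x 130 mm, 60 mm high, with a steel foot strip sticking out 10 mm at two sides and black tick marks round the dial, 20 degrees apart (one click each); origin at the centre of its underside.
- dial_centre (a point): Point on the vertical turning axis of the speed dial (dark steel disc, 96 mm diameter, 12 mm thick, on top of its housing), on the disc's top face, 72 mm above the bench. The face is flat apart from the peg.
- dial_peg (a point): Bare upright steel finger peg that stands on the dial 36 mm from its axis and goes round with it: 14 mm diameter, from the disc's top face to 24 mm above it; this point is on the peg's axis, 12 mm above the disc face.
- start_button (a joint): Travel of the start push button, m: 0 up, 0.006 fully down; a spring (about 5 N at the bottom) brings it back up.
- start_button_top (a point): Centre of the top face of the start push button: round flat cap of 48 mm diameter, pressed straight down, on an aluminium box 90 x 90 mm and 50 mm high.
- water_mark (a point): White-marked end of the bar on the small water-feed knob (bar grip 42 x 14 mm on a 44 mm disc, top about 84 mm above the bench), 20 mm from that knob's vertical axis; it stands on an aluminium box 90 x 90 x 40 mm. Not to be turned.
- pad_small: Loose bystander: small round polishing pad lying flat, 70 mm diameter, 14 mm thick; origin at the centre of its underside.
- pad_large: Loose bystander: large round polishing pad lying flat, 100 mm diameter, 14 mm thick; origin at the centre of its underside.
- stone_sample: Loose bystander: small marble sample block, 50 x 60 x 20 mm; origin at the centre of its underside.
- spanner: Loose bystander: open-ended spanner lying flat, 150 mm long; origin at the centre of its underside (midway along it, on its lower face).
- wax_jar: Loose bystander: jar of wax, 60 mm diameter, 75 mm tall; origin at the centre of its underside.
Things that resemble listed ones, but are neither listed nor needed, are in the scene too. Leave any turquoise look-alike of the dial_box alone.

How it is judged:
By the outcome, as a careful person would: the job done as asked, in the order asked, and still so for the second after the job is handed in, with the robot touching nothing.
It also fails if it takes over 59 s, if anything falls off the work surface, if the arm or the gripper's body presses on something with over 40 N, if the wrist force passes 120 N, or if a joint passes its speed limit or range.

### The arm

A 7-joint arm with a two-finger parallel gripper is mounted at the origin on the work surface. World frame = base frame: x ahead of the robot, y to its left, z up, the work surface at z = 0. Lengths are in m, angles in rad, forces in N, time in s.
With the tool pointing down it reaches from about 0.4 to 0.85 m from the base axis. Payload 10.4 kg.
Tool frame: the origin (TCP) lies where the fingers leave the gripper's body, on its centre line; the fingertips stand 73 mm ahead of it and the grasp point (between the pads) lies 54 mm ahead of it; z points along the fingers, y is the line along which they close (so a half turn about z gives the same grasp; the last joint's range is limited). The gripper opens to 85 mm and grips with 20 to 120 N. Pads are 22 mm wide; open, the fingers measure 114 mm over their backs; the gripper's body (76 mm by 85 mm) begins 54 mm behind the grasp point. The pads swing forward as they close: fully open they stand 13 mm farther back than shut.
Start: joints at [1.103, 0.332, -0.065, 1.46, 0.022, 1.35, -0.088], TCP at [0.269, -0.564, 0.304] pointing down, gripper open.
Joint ranges: [-2.6, 2.6], [-0.5, 2.12], [-1.47, 1.34], [0.16, 2.42], [-1.27, 4.41], [0.06, 2.06], [-2.6, 2.6]. Speed limits (rad/s): [2.22, 2.22, 2.79, 2.79, 3.14, 3.14, 3.14].

### API

Orientations are given as a unit quaternion [x, y, z, w].
In Python, from workcell import manip, camera gives the robot as it stands. The module is installed in compiled form; this text tells all that it offers.
- The arm moves only by the shell command python3 -m creep 'ROWS' [OPENING] [FORCE]. ROWS is JSON, a list of rows, each a list of 2 entries, a list of its own where there are three numbers: the shift along the tool's x, y, z in mm, then the turn about the tool's z in rad. In form: [[[tx, ty, tz], twist], ...]. A call has 1 to 5 rows; each row is the pose to reach, as a shift and turn from the pose commanded when the call began, along the tool's axes at that moment; what a row does not reach only later rows make up. A row lasts 1/12 s, in which the tool goes at most 41.7 mm and 7.16 degrees, less where a joint would pass 70% of its speed; a pose out of reach is approached as far as the arm can. A call with a gripper value outside its range is refused whole. OPENING is the opening, from 0 (shut) to 1 (fully open), set as the call begins (- or left out, the last holds). The fingers move at their own pace and stop on an object; FORCE is the grip in N (left out, the last holds). Time passes only in rows, so rows that repeat a pose let the fingers close. It gives the time, the measured TCP pose, the force, the opening and the grip force at its end, in the units of the state.
- manip.get_obs(): the state, without advancing time (a new reading comes with each control period).
- camera(name): name is "side" or "top"; returns a dict with "pixels" (420x560x3 uint8, red, green, blue), "z_map" (420x560 float32, m along the optical axis (not along the pixel's ray), 0 where there is no reading), "fx", "fy", "cx", "cy" (pixels), "distortion" ([k1, k2, p1, p2, k3] as OpenCV has them; the pictures are not rectified), "extrinsics" (4x4, takes a point from world to camera coordinates). Camera axes: x right, y down, z forward; pixel columns grow to the right and rows downward; lengths in m; the calibration is good to about 2 mm. A picture is of the moment at which its call begins.
- manip.hand_in(): hands the job in; it is judged then, once.
The state is a dict: "clock": time; "joint_pos": joint angles; "joint_velocities": joint speeds; "tau": joint torques, N m; "position": TCP position; "ee_rot": TCP orientation; "ft_force": force on the tool from outside, world axes, zero at the start; "torque": the same for the moment, N m; "grip_width": opening from 0.0 (shut) to 1.0 (fully open); "grasp_force": force on a finger pad.
Only numpy, scipy, OpenCV 4.12 (cv2) and the standard library are available. Lean on these libraries where they do the work, as an engineer would, in place of code of your own. Each camera call takes 0.05 s, during which the arm holds its last target. There are 200 camera calls.

## Working session

There is one attempt and no reset: what is moved stays moved. The work goes in short steps, Python scripts to look and compute and a shell command to move; the robot and the scene stay as the last step left them, time stands still between calls to the robot, and variables do not carry over. Pictures are saved under pics/ and viewed, at most 10 in all, crops included, and the job is handed in when it is done.

```bash
mkdir -p pics; python3 - <<'E'
from workcell import manip,camera
import cv2,numpy as np
o=manip.get_obs();print({k:np.round(v,3).tolist() for k,v in o.items()})
for n in("side","top"):
    c=camera(n);cv2.imwrite(f"pics/{n}0.png",c["pixels"][...,::-1]);np.savez(f"{n}0.npz",**c)
    print(n,c["fx"],c["fy"],c["cx"],c["cy"],c["distortion"],np.round(c["extrinsics"],3).tolist())
E
```

```text
{'clock': 0.0, 'joint_pos': [1.103, 0.333, -0.065, 1.461, 0.022, 1.35, -0.089], 'joint_velocities': [-0.001, 0.002, -0.001, -0.001, -0.001, -0.0, -0.0], 'tau': [0.001, -62.545, 0.05, -39.161, 0.016, 0.01, 0.0], 'position': [0.269, -0.564, 0.303], 'ee_rot': [0.975, 0.221, -0.0, -0.001], 'ft_force': [0.572, 0.178, 0.476], 'torque': [-0.016, 0.022, -0.003], 'grasp_force': 0.0, 'grip_width': 0.999}
side 389.76523009178413 389.76523009178413 275.79149345311436 203.79034417720962 [-0.05089937  0.          0.          0.          0.        ] [[-0.857, -0.516, -0.014, 0.394], [-0.367, 0.628, -0.686, 0.297], [0.363, -0.583, -0.727, 0.875], [0.0, 0.0, 0.0, 1.0]]
top 432.5326917340189 432.5326917340189 270.35750572642877 204.87207379287548 [-0.10027827  0.          0.          0.          0.        ] [[-0.016, -1.0, -0.003, -0.072], [-0.995, 0.016, -0.101, 0.53], [0.102, 0.002, -0.995, 0.994], [0.0, 0.0, 0.0, 1.0]]
```

View pics/top0.png

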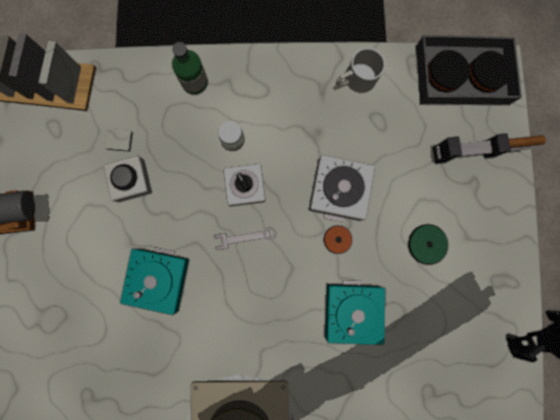

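View pics/side0.png

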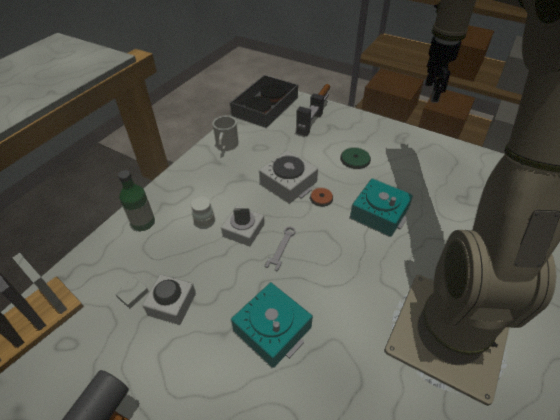

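The top view shows the aluminium dial box at (343,188), with turquoise look-alikes at (155,282) and (356,315). The start button is at (125,177) and the water knob at (244,184). Round dark things that could be mistaken for the dial are the button, the knob and the tray contents at (450,70). I choose the aluminium box at (343,188) and will check it in a close crop.

```bash
cat > h.py <<'E'
import numpy as np,cv2
def K(c): return np.array([[c["fx"],0,c["cx"]],[0,c["fy"],c["cy"]],[0,0,1.]])
def ray(c,uv):
    n=cv2.undistortPoints(np.array([[uv]],float),K(c),np.array(c["distortion"]))[0,0]
    R,t=c["extrinsics"][:3,:3],c["extrinsics"][:3,3]
    return -R.T@t, R.T@np.array([n[0],n[1],1.])
def onz(c,uv,z):
    o,d=ray(c,uv); return o+d*(z-o[2])/d[2]
def dep(c,uv):
    o,d=ray(c,uv); u,v=np.round(uv).astype(int); return o+d*float(np.median(c["z_map"][v-1:v+2,u-1:u+2]))
def tri(a,ua,b,ub):
    o1,d1=ray(a,ua);o2,d2=ray(b,ub);s=np.linalg.lstsq(np.c_[d1,-d2],o2-o1,rcond=None)[0]
    p,q=o1+s[0]*d1,o2+s[1]*d2; return (p+q)/2,np.linalg.norm(p-q)
def proj(c,p):
    R,t=c["extrinsics"][:3,:3],c["extrinsics"][:3,3]
    return cv2.projectPoints(np.array([p],float),cv2.Rodrigues(R)[0],t,K(c),np.array(c["distortion"]))[0][0,0]
E
python3 - <<'E'
from h import *
t=dict(np.load("top0.npz"));s=dict(np.load("side0.npz"))
def crop(c,x,y,w,h,k): return cv2.resize(c["pixels"][y:y+h,x:x+w,::-1],None,fx=k,fy=k,interpolation=cv2.INTER_CUBIC)
a=crop(t,300,145,80,80,5);b=crop(s,245,140,80,80,5)
m=cv2.convertScaleAbs(np.hstack([a,b]),alpha=1.3)
cv2.imwrite("pics/dialcrop.png",m)
for n,uv in dict(dialhub=(344,186),button=(123,177),knob=(244,182),jar=(232,135),pad=(338,239)).items(): print(n,dep(t,uv).round(3),np.round(onz(t,uv,.07),3))
for n,uv in dict(dialhub=(289,167),button=(167,290)).items(): print("side",n,dep(s,uv).round(3))
E
```

```text
dialhub [ 0.564 -0.249  0.074] [ 0.565 -0.249  0.07 ]
button [0.594 0.257 0.073] [0.595 0.258 0.07 ]
knob [ 0.576 -0.023  0.083] [ 0.578 -0.022  0.07 ]
jar [0.686 0.004 0.077] [0.688 0.005 0.07 ]
pad [ 0.446 -0.24   0.016] [ 0.445 -0.232  0.07 ]
side dialhub [ 0.558 -0.241  0.075]
side button [0.591 0.263 0.071]
```

View pics/dialcrop.png

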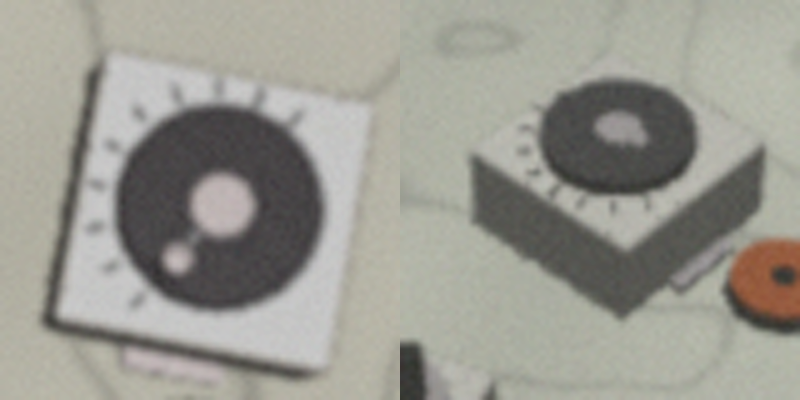

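The crop confirms the choice: a dark disc on an aluminium box, with ten ticks. The hub is at top px (344,186) and the peg top at about (335.5,197), near the first tick. Next I'll measure the angles and the start button.

```bash
cat >> h.py <<'E'
def dial(c,verbose=True):
    """centre from dark-disc contour (top view), peg top from bright blob off the hub"""
    g=cv2.cvtColor(c["pixels"],cv2.COLOR_RGB2GRAY); x0,y0,w=305,150,78
    m=(cv2.GaussianBlur(g,(3,3),0)[y0:y0+w,x0:x0+w]<110).astype(np.uint8)
    cs=cv2.findContours(m,cv2.RETR_EXTERNAL,cv2.CHAIN_APPROX_NONE)[0]
    return [(cv2.fitEllipse(k)[0][0]+x0,cv2.fitEllipse(k)[0][1]+y0,cv2.fitEllipse(k)[1],cv2.contourArea(k)) for k in cs if len(k)>8 and cv2.contourArea(k)>200]
def wc(c,x0,y0,x1,y1,th=130):
    g=cv2.cvtColor(c["pixels"],cv2.COLOR_RGB2GRAY)[y0:y1,x0:x1].astype(float);W=np.clip(g-th,0,None)
    yy,xx=np.mgrid[y0:y1,x0:x1];return (W*xx).sum()/W.sum(),(W*yy).sum()/W.sum()
E
python3 - <<'E'
from h import *
t=dict(np.load("top0.npz"));s=dict(np.load("side0.npz"))
print(dial(t))
pk=wc(t,331,193,339,201);hub=wc(t,337,179,351,193);print("peg px",pk,"hub",hub)
C=onz(t,hub,.072);P=onz(t,pk,.096);print("C",C.round(4),"P",P.round(4),"r",np.hypot(*(P-C)[:2]))
ang=lambda p:np.degrees(np.arctan2(-(p-C)[1],(p-C)[0]))  # clockwise from +x
print("peg cw ang",ang(P))
for u,v in [(138,300),(110,267),(95,228),(97,184),(112,146),(138,112),(177,93),(218,85),(258,97),(297,115)]:
    q=onz(t,(300+u/5-.4,145+v/5-.4),.06);print(round(ang(q)%360,1),end=" ")
# height map near dial above .085
print()
for v in range(190,204):
    print([int(1000*dep(t,(u,v))[2]) for u in range(328,346)])
Bt=wc  # button
g=cv2.cvtColor(t["pixels"],cv2.COLOR_RGB2GRAY)
for c,(x,y) in((t,(123,177)),(s,(167,290))):
    g=cv2.cvtColor(c["pixels"],cv2.COLOR_RGB2GRAY);m=np.zeros_like(g);m[y-18:y+18,x-18:x+18]=g[y-18:y+18,x-18:x+18]<75
    k=max(cv2.findContours(m,cv2.RETR_EXTERNAL,cv2.CHAIN_APPROX_NONE)[0],key=cv2.contourArea);e=cv2.fitEllipse(k);print("btn",e,dep(c,e[0]).round(4))
print("C tri side-hub proj",proj(s,C),"peg",proj(s,P))
E
```

```text
[(343.34388732910156, 185.95269012451172, (41.166358947753906, 41.30330276489258), 1334.0), (304.4771308898926, 212.48701095581055, (34.483314514160156, 34.73506546020508), 250.5)]
peg px (np.float64(334.86538461538464), np.float64(196.6346153846154)) hub (np.float64(343.8970398970399), np.float64(185.62676962676963))
C [ 0.5655 -0.2488  0.072 ] P [ 0.5378 -0.2238  0.096 ] r 0.03731375316510017
peg cw ang -137.9543671152889
222.3 242.5 262.0 282.7 302.2 322.5 342.9 2.4 21.8 41.8 
[73, 73, 73, 71, 71, 71, 71, 73, 73, 73, 72, 72, 73, 73, 73, 74, 74, 73]
[72, 72, 72, 72, 72, 72, 72, 72, 73, 73, 73, 73, 73, 73, 73, 73, 73, 72]
[71, 71, 72, 72, 73, 72, 72, 72, 73, 74, 73, 72, 72, 72, 73, 73, 73, 72]
[71, 71, 72, 72, 73, 73, 73, 91, 91, 75, 73, 72, 72, 73, 73, 73, 72, 71]
[71, 71, 71, 72, 73, 84, 95, 96, 96, 96, 74, 72, 72, 72, 73, 72, 72, 72]
[72, 72, 73, 73, 83, 93, 95, 96, 96, 96, 95, 72, 72, 72, 71, 71, 71, 72]
[73, 73, 73, 73, 91, 94, 95, 96, 96, 96, 95, 72, 71, 71, 71, 71, 72, 72]
[73, 73, 73, 74, 90, 93, 95, 96, 96, 95, 94, 71, 71, 71, 72, 72, 72, 72]
[71, 73, 72, 73, 83, 91, 92, 95, 94, 93, 72, 71, 71, 71, 73, 72, 72, 72]
[63, 72, 72, 73, 74, 83, 88, 92, 92, 75, 72, 71, 72, 72, 73, 73, 72, 71]
[61, 68, 71, 72, 73, 74, 73, 73, 73, 72, 72, 72, 72, 73, 73, 73, 72, 71]
[59, 61, 68, 71, 71, 73, 73, 73, 72, 72, 72, 72, 72, 72, 73, 73, 72, 72]
[59, 59, 59, 63, 69, 71, 71, 71, 71, 71, 73, 73, 72, 72, 70, 70, 71, 72]
[59, 59, 60, 61, 62, 67, 71, 71, 72, 72, 73, 72, 72, 71, 70, 70, 72, 72]
btn ((123.28238677978516, 176.86585998535156), (25.269311904907227, 25.56235694885254), 83.6452865600586) [0.5945 0.2562 0.0727]
btn ((166.60939025878906, 291.70672607421875), (23.50891876220703, 25.0998477935791), 55.934654235839844) [0.5877 0.2671 0.0724]
C tri side-hub proj [288.03752515 165.35489948] peg [292.11106718 167.15780295]
```

```bash
cat >> h.py <<'E'
from scipy.spatial.transform import Rotation as Ro
C0=np.array([.5655,-.2488]); A0=222.05
def pose(psi,ztip,back=18.,r=36.):
    f=np.radians(A0+psi);rad=np.array([np.cos(f),-np.sin(f)]);tan=np.array([-np.sin(f),-np.cos(f)])
    return np.r_[C0+(r*rad-back*tan)/1000,ztip+.073],np.arctan2(tan[1],tan[0])
def rel(targets):
    from workcell import manip
    o=manip.get_obs();R=Ro.from_quat(o["ee_rot"]).as_matrix();h=np.arctan2(R[1,0],R[0,0])
    print("clk",round(o["clock"],2),"pos",np.round(o["position"],4),"head",round(h,3),"F",np.round(o["ft_force"],1),"g",o["grip_width"],"j7",round(o["joint_pos"][6],2),"tilt",np.round(R[2],4))
    for p,hd in targets:
        d=1000*R.T@(np.array(p)-o["position"]); print(np.round(d,1).tolist(), round(float(-((hd-h+np.pi)%(2*np.pi)-np.pi)),3))
E
python3 - <<'E'
from h import *
rel([pose(-8,.16,28),pose(-8,.078,28)])
E
```

```text
clk 0.1 pos [ 0.2688 -0.5639  0.3032] head 0.445 F [ 0.9 -0.3 -0.1] g 0.9970983549953671 j7 -0.09 tilt [-0.     -0.0013 -1.    ]
[361.0, -173.6, 70.4] -0.532
[361.0, -173.5, 152.4] -0.532
```

```bash
python3 -m creep '[[[36,-17,7],-0.1],[[72,-35,14],-0.2],[[108,-52,21],-0.3],[[144,-69,28],-0.4],[[180,-87,35],-0.53]]' 0 20
python3 - <<'E'
from h import *
rel([pose(-8,.16,28)])
E
```

```text
clock: 0.52
position: [0.3947, -0.4065, 0.2684]
ee_rot: [0.884, 0.468, -0.0, -0.0]
ft_force: [0.4, -1.0, 0.1]
grip_width: 0.303
grasp_force: 0.0
clk 0.52 pos [ 0.3947 -0.4065  0.2684] head 0.974 F [ 0.4 -1.   0.1] g 0.3028455189006237 j7 0.08 tilt [-1.e-04 -3.e-04 -1.e+00]
[198.3, 16.7, 35.4] -0.002
```

```bash
python3 -m creep '[[[40,3,7],0],[[80,7,14],0],[[120,10,21],0],[[160,13,28],0],[[198,17,35],0]]'
python3 -m creep '[[[0,0,0],0],[[0,0,0],0]]'
python3 - <<'E'
from h import *
from workcell import camera
rel([pose(-8,.16,28),pose(-8,.078,28)])
ims=[]
for n in("top","side"):
    c=camera(n);p=proj(c,np.r_[C0,.09]).astype(int);x,y=max(0,p[0]-50),max(0,p[1]-50)
    ims.append(cv2.resize(c["pixels"][y:y+100,x:x+100,::-1],None,fx=4,fy=4,interpolation=cv2.INTER_CUBIC));print(n,x,y)
cv2.imwrite("pics/app.png",np.hstack(ims))
E
```

```text
clock: 0.93
position: [0.5208, -0.2524, 0.2335]
ee_rot: [0.885, 0.466, -0.0, -0.0]
ft_force: [1.1, -0.8, 0.1]
grip_width: 0.0
grasp_force: 0.0
clock: 1.1
position: [0.5211, -0.2517, 0.233]
ee_rot: [0.884, 0.468, -0.0, -0.001]
ft_force: [-0.8, -0.7, 0.7]
grip_width: 0.001
grasp_force: 0.0
clk 1.1 pos [ 0.5211 -0.2517  0.233 ] head 0.975 F [-0.8 -0.7  0.7] g 0.0011937089180248206 j7 -0.31 tilt [ 7.0e-04 -1.7e-03 -1.0e+00]
[-0.8, -0.8, 0.0] -0.002
[-0.8, -0.7, 82.0] -0.002
top 295 134
side 238 110
```

View pics/app.png

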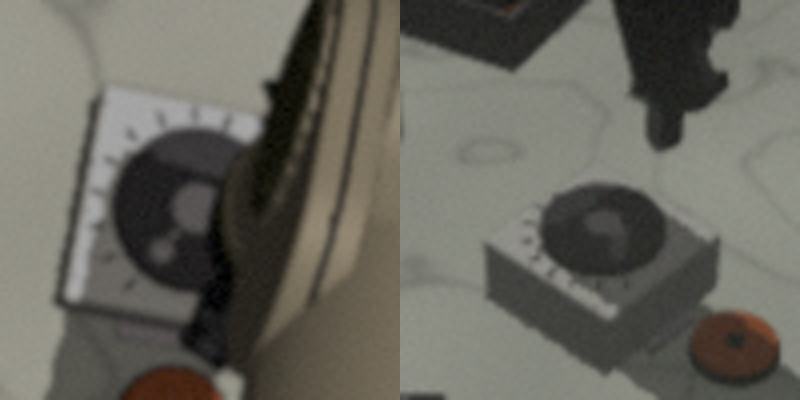

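The top half shows the peg still visible at crop (160,247), with the gripper just behind it. The side half shows the shut fingertip above the dial at crop (662,140), so I can go down.

```bash
python3 -m creep '[[[0,0,30],0],[[0,0,55],0],[[0,0,70],0],[[-1,-1,80],0],[[-1,-1,80],0]]'
python3 - <<'E'
from h import *
from workcell import camera
rel([pose(p,.08,b) for p,b in((0,20),(4,17),(8,17),(12,17))])
ims=[]
for n in("top","side"):
    c=camera(n);p=proj(c,np.r_[C0,.09]).astype(int);x,y=max(0,p[0]-40),max(0,p[1]-40)
    ims.append(cv2.convertScaleAbs(cv2.resize(c["pixels"][y:y+80,x:x+80,::-1],None,fx=5,fy=5,interpolation=cv2.INTER_CUBIC),alpha=1.5));print(n,x,y)
cv2.imwrite("pics/down.png",np.hstack(ims))
E
```

```text
clock: 1.62
position: [0.5168, -0.2558, 0.152]
ee_rot: [0.885, 0.465, -0.001, -0.001]
ft_force: [0.1, 0.4, -0.4]
grip_width: 0.002
grasp_force: 0.0
clk 1.62 pos [ 0.5168 -0.2558  0.152 ] head 0.968 F [ 0.1  0.4 -0.4] g 0.0016806563954341444 j7 -0.33 tilt [-0.0011 -0.0032 -1.    ]
[18.3, -2.1, -1.1] 0.131
[23.9, -2.5, -1.1] 0.201
[26.6, -3.1, -1.1] 0.27
[29.4, -3.4, -1.1] 0.34
top 305 144
side 248 120
```

View pics/down.png

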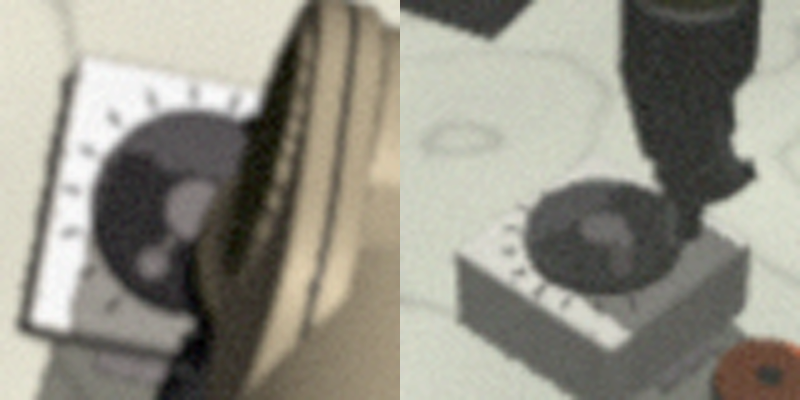

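The fingertip (side crop ~ (690,235)) stands behind the peg, whose top shows at (152,265) in the top crop. I push slowly to the first click.

```bash
cat >> h.py <<'E'
def pegang():
    """peg angle (deg from tick 0) from points at peg-top height, both views, split from the finger by brightness"""
    from workcell import camera
    for n in("top","side"):
        c=camera(n);z=c["z_map"];v,u=np.mgrid[0:420,0:560];x0,y0=proj(c,np.r_[C0,.09])
        s=(abs(u-x0)<35)&(abs(v-y0)<35)&(z>0);uv=np.c_[u[s],v[s]].astype(float)
        q=cv2.undistortPoints(uv[:,None],K(c),np.array(c["distortion"]))[:,0]
        P=(np.c_[q,np.ones(len(q))]*z[s][:,None]-c["extrinsics"][:3,3])@c["extrinsics"][:3,:3]
        g=cv2.cvtColor(c["pixels"],cv2.COLOR_RGB2GRAY)[s]
        d=P[:,:2]-C0;r=np.hypot(*d.T);k=(P[:,2]>.090)&(P[:,2]<.101)&(r>.026)&(r<.046)&(g>45)
        a=(np.degrees(np.arctan2(-d[:,1],d[:,0]))-A0)%360
        if k.sum()>2: print(n,k.sum(),"peg",(P[k].mean(0)*1000).round(1),"ang",np.round((np.median(a[k])+90)%360-90,1),"grey",np.percentile(g[k],[10,50,90]))
        else: print(n,"peg not seen")
E
python3 -m creep '[[[6,-1,-1],0.05],[[12,-1,-1],0.1],[[16,-2,-1],0.13],[[19,-2,-1],0.16],[[22,-2,-1],0.19]]'
python3 - <<'E'
from h import *
pegang()
rel([pose(p,.08,17) for p in(4,8,12,16,20)])
E
```

```text
clock: 2.13
position: [0.5294, -0.2364, 0.1566]
ee_rot: [0.925, 0.379, 0.0, 0.001]
ft_force: [-5.3, -0.5, 2.6]
grip_width: 0.002
grasp_force: 1.9
top peg not seen
side 28 peg [ 538.3 -221.8   95.6] ang 14.4 grey [51.7 60.  72.3]
clk 2.23 pos [ 0.5299 -0.2359  0.1565] head 0.779 F [-0.7 -0.5  2.3] g 0.0003120979625474264 j7 -0.56 tilt [ 2.0e-04  2.1e-03 -1.0e+00]
[-0.3, -2.0, 3.5] 0.012
[2.3, -3.0, 3.5] 0.082
[4.9, -3.9, 3.5] 0.152
[7.6, -4.6, 3.5] 0.222
[10.3, -5.1, 3.5] 0.291
```

```bash
cat >> h.py <<'E'
def snap(name):
    from workcell import camera
    ims=[]
    for n in("top","side"):
        c=camera(n);x,y=(proj(c,np.r_[C0,.09])-30).astype(int)
        ims.append(cv2.convertScaleAbs(cv2.resize(c["pixels"][y:y+60,x:x+60,::-1],(400,400),interpolation=cv2.INTER_CUBIC),alpha=1.7))
        for p in range(-20,121,20):
            f=np.radians(A0+p);w=(proj(c,np.r_[C0+.036*np.array([np.cos(f),-np.sin(f)]),.096])-(x,y)+.5)*400/60
            cv2.circle(ims[-1],tuple(int(i) for i in w),2,(0,0,255) if p else (0,255,0),-1)
    cv2.imwrite(f"pics/{name}.png",np.hstack(ims))
E
python3 -c "
from h import *
snap('c1')"
```

```text
(no output)
```

View pics/c1.png

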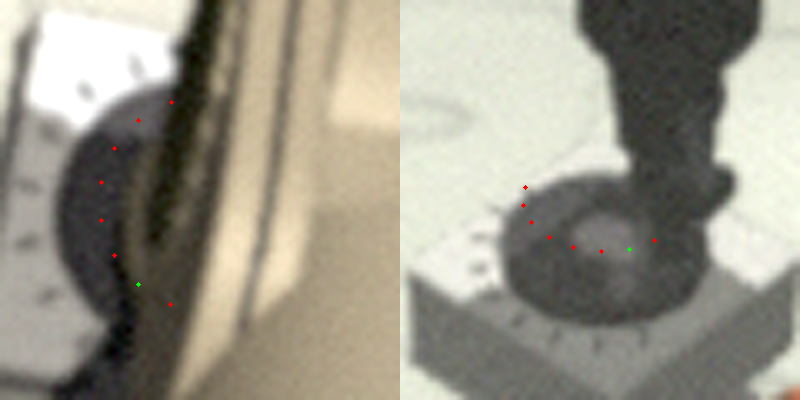

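The peg still stands at stop 0 (its top is at the green dot, side crop (629,249)), with the fingertip just behind at (655,210). I'll push on in small steps.

```bash
python3 -m creep '[[[0,-1,2],0],[[1,-2,3],0.03],[[2,-3,3],0.08],[[3,-3,3],0.1],[[3,-3,3],0.1]]'
python3 - <<'E'
from h import *
pegang()
rel([pose(p,.08,17) for p in(8,12,16,20)])
E
```

```text
clock: 2.75
position: [0.5296, -0.231, 0.152]
ee_rot: [0.943, 0.333, 0.0, -0.0]
ft_force: [0.8, -0.7, 0.5]
grip_width: -0.002
grasp_force: 0.0
top peg not seen
side 24 peg [ 541.4 -219.3   95.7] ang 13.9 grey [54.6 62.  71.7]
clk 2.85 pos [ 0.5296 -0.2311  0.152 ] head 0.682 F [-0.2 -0.1 -0.4] g 0.00025573330674183935 j7 -0.66 tilt [ 5.e-04  3.e-04 -1.e+00]
[-0.9, 0.6, -1.0] -0.016
[1.6, -0.5, -1.0] 0.054
[4.3, -1.5, -1.0] 0.124
[6.9, -2.2, -1.0] 0.194
```

```bash
python3 -m creep '[[[1,0,0],0.03],[[2,-1,0],0.05],[[2,-1,0],0.05]]'
python3 -m creep '[[[1,0,0],0.03],[[2,-1,0],0.05],[[2,-1,0],0.05]]'
python3 - <<'E'
from h import *
pegang()
rel([pose(p,.08,17) for p in(16,20,24)])
snap('c2')
E
```

```text
clock: 3.1
position: [0.5305, -0.2288, 0.152]
ee_rot: [0.951, 0.31, 0.0, -0.0]
ft_force: [0.3, 0.5, -0.4]
grip_width: -0.002
grasp_force: 0.0
clock: 3.35
position: [0.5315, -0.2268, 0.1519]
ee_rot: [0.958, 0.286, 0.0, -0.0]
ft_force: [0.3, -0.0, -0.7]
grip_width: 0.0
grasp_force: 0.0
top peg not seen
side 23 peg [ 544.9 -215.1   95.6] ang 18.6 grey [51.6 63.  72.8]
clk 3.45 pos [ 0.5314 -0.2271  0.1519] head 0.581 F [ 0.3 -0.3  0.9] g 0.0008783193068239654 j7 -0.76 tilt [ 0.  0. -1.]
[0.5, 0.5, -1.1] 0.023
[3.0, -0.6, -1.1] 0.093
[5.7, -1.4, -1.1] 0.163
```

View pics/c2.png

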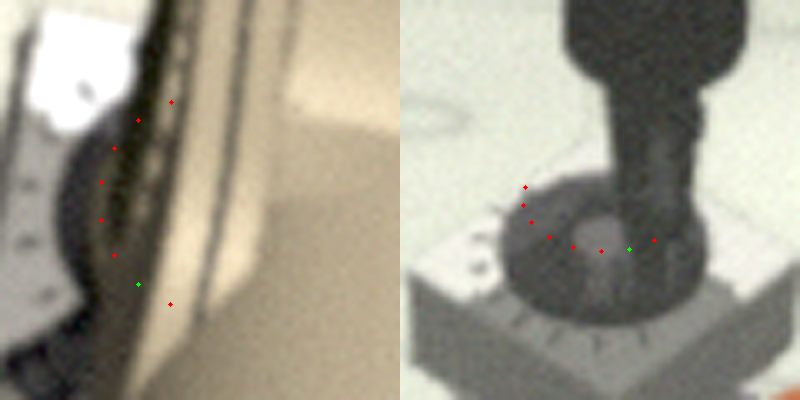

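The peg has clicked into stop 1 (its top is at side crop (601,251), on the 20° dot) and the finger is clear behind it. On to the second click.

```bash
python3 -m creep '[[[2,0,0],0.06],[[4,-1,0],0.11],[[6,-1.5,0],0.16],[[7.5,-2,0],0.21],[[7.5,-2,0],0.21]]'
python3 - <<'E'
from h import *
pegang()
rel([pose(p,.08,17) for p in(28,30,32,34)])
E
```

```text
clock: 3.97
position: [0.5365, -0.2216, 0.1519]
ee_rot: [0.983, 0.183, -0.0, 0.0]
ft_force: [-0.4, -0.6, 0.4]
grip_width: 0.002
grasp_force: 0.4
top peg not seen
side 25 peg [ 549.  -213.8   95.3] ang 26.4 grey [48.8 59.  66. ]
clk 4.07 pos [ 0.5365 -0.2216  0.1519] head 0.372 F [-0.  -1.4 -0.5] g 0.0019406609554843018 j7 -0.97 tilt [-1.e-04  2.e-04 -1.e+00]
[1.0, -0.5, -1.1] 0.024
[2.3, -1.1, -1.1] 0.058
[3.6, -1.6, -1.1] 0.093
[4.9, -2.0, -1.1] 0.128
```

```bash
python3 -m creep '[[[1,-0.5,0],0.02],[[2,-1,0],0.05],[[3,-1.5,0],0.08],[[3,-1.5,0],0.08],[[3,-1.5,0],0.08]]'
python3 - <<'E'
from h import *
pegang()
rel([pose(p,.08,17) for p in(34,38,42,46,48,50)])
E
```

```text
clock: 4.48
position: [0.5389, -0.2188, 0.1519]
ee_rot: [0.989, 0.145, 0.0, -0.0]
ft_force: [0.4, 0.4, 0.6]
grip_width: -0.001
grasp_force: 0.0
top peg not seen
side 22 peg [ 555.8 -212.5   95.4] ang 38.8 grey [48.1 59.  67.8]
clk 4.58 pos [ 0.5388 -0.2189  0.1519] head 0.291 F [ 0.2  0.5 -0.9] g 0.0039861230458716115 j7 -1.05 tilt [ 1.e-04  0.e+00 -1.e+00]
[1.7, -0.5, -1.1] 0.047
[4.3, -1.5, -1.1] 0.117
[7.0, -2.3, -1.1] 0.187
[9.7, -2.9, -1.1] 0.257
[11.1, -3.1, -1.1] 0.292
[12.4, -3.3, -1.1] 0.327
```

Second click done (peg ~39°, no force). I'll push on to about 51°.

```bash
python3 -m creep '[[[3,-1,0],0.08],[[6,-2,0],0.16],[[8.5,-2.5,0],0.22],[[11,-3,0],0.29],[[13,-3.5,0],0.34]]'
python3 -m creep '[[[0,0,0],0],[[0,0,0],0]]'
python3 - <<'E'
from h import *
pegang()
rel([pose(p,.08,17) for p in(50,52,54,60,64,68)])
E
```

```text
clock: 5.0
position: [0.5502, -0.212, 0.1519]
ee_rot: [1.0, -0.027, -0.0, 0.0]
ft_force: [0.3, 0.6, -0.4]
grip_width: -0.004
grasp_force: 0.0
clock: 5.17
position: [0.5503, -0.2118, 0.1519]
ee_rot: [1.0, -0.024, 0.0, 0.0]
ft_force: [0.6, -0.3, 0.3]
grip_width: 0.003
grasp_force: 0.0
top peg not seen
side 14 peg [ 567.4 -209.7   94.8] ang 56.2 grey [50.6 55.  60.7]
clk 5.27 pos [ 0.5502 -0.212   0.1519] head -0.048 F [-0.7 -0.3 -0.1] g 0.0008905268508999161 j7 -1.4 tilt [ 0.e+00  1.e-04 -1.e+00]
[-0.4, 0.2, -1.1] -0.013
[0.9, -0.4, -1.1] 0.022
[2.2, -0.9, -1.1] 0.057
[6.1, -2.3, -1.1] 0.162
[8.8, -2.9, -1.1] 0.232
[11.6, -3.4, -1.1] 0.302
```

Third click done (~57–60°, no force). For the last one I'll go to 67° first.

```bash
python3 -m creep '[[[3,-1,0],0.08],[[6,-2,0],0.16],[[9,-3,0],0.24],[[10.5,-3,0],0.28],[[10.5,-3,0],0.28]]'
python3 - <<'E'
from h import *
pegang()
rel([pose(p,.08,17) for p in(68,70,72)])
snap('c4')
E
```

```text
clock: 5.68
position: [0.5608, -0.2095, 0.1518]
ee_rot: [0.986, -0.165, -0.0, 0.0]
ft_force: [0.0, 0.0, 0.4]
grip_width: 0.003
grasp_force: 0.2
top peg not seen
side 7 peg [ 555.4 -210.4   94.1] ang 26.6 grey [46.  47.  51.2]
clk 5.78 pos [ 0.5607 -0.2095  0.1518] head -0.328 F [-1.5  0.6 -0.2] g -0.000972563336941924 j7 -1.67 tilt [-2.e-04  1.e-04 -1.e+00]
[1.0, -0.7, -1.2] 0.022
[2.3, -1.3, -1.2] 0.057
[3.6, -1.8, -1.2] 0.092
```

View pics/c4.png

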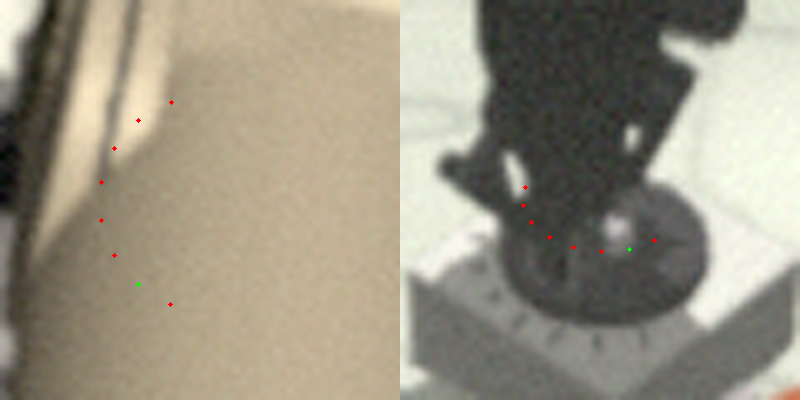

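The finger hides the peg from both views. Anything from 72 to 85° is safe for stop 4, so I'll go to about 72.5°, then draw back and look.

```bash
python3 -m creep '[[[1,-0.7,0],0.02],[[2,-1.2,0],0.05],[[3,-1.6,0],0.08],[[4,-2,0],0.1],[[4,-2,0],0.1]]'
python3 -m creep '[[[-4,0,0],0],[[-10,0,0],0],[[-15,0,-15],0],[[-15,0,-50],0],[[-15,0,-90],0]]'
python3 - <<'E'
from h import *
rel([((.5945,.2562,.16+.073),-.2),((.5945,.2562,.08+.073),-.2)])
E
```

```text
clock: 6.3
position: [0.5656, -0.2088, 0.1521]
ee_rot: [0.977, -0.214, 0.0, 0.0]
ft_force: [-0.8, -0.5, 0.2]
grip_width: -0.001
grasp_force: 0.0
clock: 6.72
position: [0.5498, -0.2019, 0.2409]
ee_rot: [0.977, -0.213, -0.002, -0.0]
ft_force: [1.0, -0.4, -0.2]
grip_width: -0.001
grasp_force: 0.0
clk 6.72 pos [ 0.5498 -0.2019  0.2409] head -0.429 F [ 1.  -0.4 -0.2] g -0.0008530239229961119 j7 -1.76 tilt [-4.8e-03  6.0e-04 -1.0e+00]
[-150.0, -435.2, 8.4] -0.229
[-149.6, -435.2, 88.4] -0.229
```

```bash
python3 -m creep '[[[-13,-39,0],0],[[-26,-78,0],0],[[-39,-117,0],0],[[-52,-156,0],0],[[-65,-195,0],0]]'
python3 -m creep '[[[-13,-39,0],0],[[-26,-78,0],0],[[-26,-78,0],0]]'
python3 - <<'E'
from h import *
pegang()
rel([((.5945,.2562,.12+.073),-.429),((.5945,.2562,.08+.073),-.429)])
snap('c5')
E
```

```text
clock: 7.13
position: [0.5732, 0.0036, 0.2422]
ee_rot: [0.977, -0.213, 0.0, 0.0]
ft_force: [1.3, 0.0, 0.7]
grip_width: 0.001
grasp_force: 0.0
clock: 7.38
position: [0.5815, 0.0937, 0.2422]
ee_rot: [0.978, -0.208, -0.0, -0.002]
ft_force: [-0.6, 1.9, 0.2]
grip_width: 0.002
grasp_force: 0.0
top 31 peg [ 585.2 -218.    96.1] ang 80.9 grey [100. 122. 149.]
side 19 peg [ 584.1 -216.3   95.2] ang 77.6 grey [ 72.4  94.  114.8]
clk 7.48 pos [0.5821 0.0857 0.2418] head -0.426 F [0.2 0.2 0.9] g 0.0004456335295663341 j7 -2.29 tilt [-3.e-04 -2.e-04 -1.e+00]
[-59.1, -160.4, 48.9] 0.003
[-59.1, -160.4, 88.9] 0.003
```

View pics/c5.png

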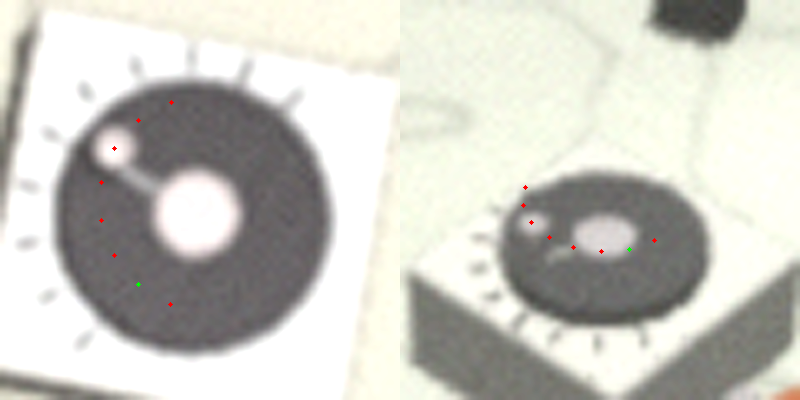

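The peg stands exactly on the 80° dot (top crop (114,148)), so four clicks are done. On to the button, twisting back to keep joint 7 inside its range.

```bash
python3 -m creep '[[[-13,-36,5],-0.12],[[-26,-72,15],-0.24],[[-39,-108,25],-0.36],[[-52,-142,38],-0.48],[[-59,-160,49],-0.6]]'
python3 -m creep '[[[0,0,0],0],[[0,0,0],0]]'
python3 - <<'E'
from h import *
rel([((.5935,.2575,.08+.073),.17),((.5935,.2575,.0725+.073),.17)])
E
```

```text
clock: 8.0
position: [0.5954, 0.2564, 0.1923]
ee_rot: [0.996, 0.088, 0.0, -0.001]
ft_force: [-0.5, 0.3, 0.0]
grip_width: -0.001
grasp_force: 0.0
clock: 8.17
position: [0.5958, 0.2527, 0.1918]
ee_rot: [0.996, 0.085, -0.001, 0.0]
ft_force: [0.2, -0.9, 0.2]
grip_width: 0.003
grasp_force: 0.0
clk 8.17 pos [0.5958 0.2527 0.1918] head 0.169 F [ 0.2 -0.9  0.2] g 0.0029276606715462304 j7 -2.02 tilt [-1.8e-03  7.0e-04 -1.0e+00]
[-1.4, -5.1, 38.8] -0.001
[-1.3, -5.1, 46.3] -0.001
```

```bash
python3 -m creep '[[[-1,-4,15],0],[[-1,-4,30],0],[[-1,-4,38],0],[[-1,-4,42],0],[[-1,-4,42],0]]'
python3 -m creep '[[[0,0,2],0],[[0,0,4],0],[[0,0,6],0],[[0,0,6],0]]'
python3 -m creep '[[[0,0,1],0],[[0,0,2],0],[[0,0,2],0]]'
```

```text
clock: 8.58
position: [0.5946, 0.2554, 0.1505]
ee_rot: [0.997, 0.083, -0.0, 0.001]
ft_force: [0.2, -0.7, 0.4]
grip_width: 0.0
grasp_force: 0.0
clock: 8.92
position: [0.5943, 0.2573, 0.1449]
ee_rot: [0.996, 0.085, 0.0, 0.0]
ft_force: [0.4, 0.2, 0.4]
grip_width: -0.0
grasp_force: 0.0
clock: 9.17
position: [0.5944, 0.2573, 0.143]
ee_rot: [0.996, 0.085, 0.0, 0.0]
ft_force: [-2.1, -1.5, 1.8]
grip_width: -0.002
grasp_force: 1.2
```

```bash
python3 -m creep '[[[0,0,1],0],[[0,0,2],0],[[0,0,2],0]]'
python3 -m creep '[[[0,0,1],0],[[0,0,2],0],[[0,0,2],0]]'
```

```text
clock: 9.42
position: [0.5944, 0.2573, 0.1409]
ee_rot: [0.996, 0.085, 0.0, 0.0]
ft_force: [-0.0, -0.7, 3.5]
grip_width: -0.004
grasp_force: 1.8
clock: 9.67
position: [0.5944, 0.2573, 0.1389]
ee_rot: [0.996, 0.085, 0.0, 0.0]
ft_force: [0.5, -0.5, 4.3]
grip_width: 0.001
grasp_force: 2.4
```

```bash
python3 -m creep '[[[0,0,1],0],[[0,0,1],0],[[0,0,1],0]]'
python3 -m creep '[[[0,0,1],0],[[0,0,1],0],[[0,0,1],0]]'
```

```text
clock: 9.92
position: [0.5944, 0.2573, 0.1388]
ee_rot: [0.996, 0.085, 0.0, 0.0]
ft_force: [-3.2, -2.0, 10.0]
grip_width: 0.001
grasp_force: 5.1
clock: 10.17
position: [0.5945, 0.2574, 0.1386]
ee_rot: [0.996, 0.085, 0.0, 0.0]
ft_force: [-5.9, -4.7, 16.8]
grip_width: -0.003
grasp_force: 8.6
```

The button has bottomed: the force rises to 17 N with no further travel. I'll lift clear.

```bash
python3 -m creep '[[[0,0,-3],0],[[0,0,-10],0],[[0,0,-40],0],[[0,0,-80],0],[[0,0,-110],0]]'
python3 -m creep '[[[-38,0,0],0],[[-76,0,0],0],[[-110,20,0],0],[[-120,30,0],0],[[-120,30,0],0]]'
python3 - <<'E'
from h import *
from workcell import camera
pegang()
t=camera("top");s=camera("side");t0=dict(np.load("top0.npz"))
for c,n,uv in((t,"top btn",(123,177)),(s,"side btn",(166,290)),(t,"water",(244,182)),(t,"jar",(232,135)),(t,"pad",(338,239))): print(n,dep(c,uv).round(3))
cv2.imwrite("pics/end.png",t["pixels"][...,::-1])
d=cv2.absdiff(t["pixels"],t0["pixels"]).max(2);print("water diff",d[160:210,220:268].mean(),"spanner",d[225:252,210:280].mean())
E
```

```text
clock: 10.58
position: [0.5941, 0.2575, 0.2491]
ee_rot: [0.996, 0.085, 0.0, -0.0]
ft_force: [1.5, 1.0, 0.2]
grip_width: -0.001
grasp_force: 0.0
clock: 11.0
position: [0.4792, 0.205, 0.247]
ee_rot: [0.996, 0.084, -0.0, 0.001]
ft_force: [1.3, -0.3, -0.2]
grip_width: -0.003
grasp_force: 0.0
top 32 peg [ 585.2 -217.9   95.7] ang 80.9 grey [ 93.2 117.  145.3]
side 19 peg [ 583.5 -215.7   95.8] ang 74.7 grey [ 71.6  96.  112.8]
top btn [0.594 0.257 0.073]
side btn [0.593 0.264 0.071]
water [ 0.576 -0.023  0.083]
jar [0.687 0.004 0.075]
pad [ 0.446 -0.24   0.015]
water diff 8.56125 spanner 8.794708994708994
```

View pics/end.png

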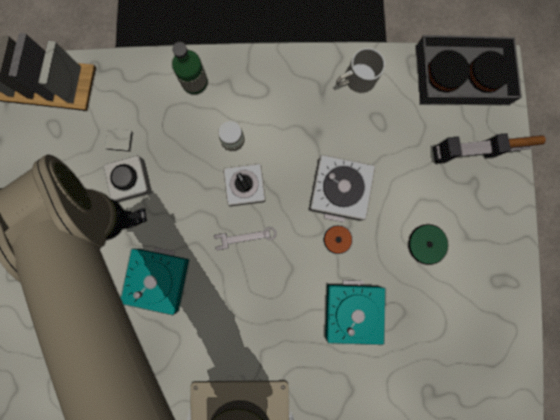

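The final view shows the dial peg at (333,177) in stop 4 and the button back up at (123,177), with everything else where it was.

```bash
python3 -c "
from workcell import manip
print(manip.hand_in())"
```

```text
the job is handed in; nothing more can be done
None
```

The dial was turned four clicks clockwise and rests in that stop, the start button was pressed fully down and came back up, nothing else was seen to move, and the job is handed in (about 11 s on the clock).

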